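Push the loaded ware board home in the drying rack

TASK

The ware board with the two pots on it sits part-way onto the drying rack. Push it gently along the runners with the fingertips, from its outer end towards the rack's back rail, until you feel it drop into the notches and it lies flat on the runners, then let go of it and stand clear. Do not lift the board or touch the pots, which must stay standing on it, and leave the jar, mug, brush and banding wheel where they are.

Things in the scene. Friction and masses are not known exactly. Their poses are not given: they have to be found in the camera images.
- rack: Low steel-framed drying rack fixed to the bench, 480 long, 254 wide. Origin on the bench under the middle of the board's final place; x = direction of the push, y = left across the rack, z up. The back end (x = +165) has two posts and a cross rail, 180 high. The outer end (x = -310) is open; its legs are 146 high, at x = -280, y = +-117. A low shelf of tiles (under 80 high) lies between the runners.
- runner_end (a point): Middle of the rack's open outer end, at the height of the runner tops (130 above the bench), x = -310 on the rack. Two wooden runners lie along the rack's x from here to x = +160, flat tops 130 high, each from 74 to 103 either side of the middle line; nothing stands between them. Steel side guides outside them are 206 apart inside, tops 146 high.
- front_notch (a point): Middle between the two front notches, at runner top height, x = +100 on the rack; in view ahead of the board at the start. Each runner has two square notches, 28 long and 12 deep, centred at x = +100 and at x = -100; the latter pair is hidden under the board at the start.
- seat (a point): Where the ware board's origin belongs when it is home: on the rack's middle line, 120 above the bench; axes as the rack's. The notches leave the board about 4 of play forward and back; their far walls stop it.
- ware_board: Loose plywood board 280 long (x) by 200 wide, panel 16 thick, on two cross battens (20 long in x, 10 deep) at x = +-100. Origin: middle of the board, level with the battens' underside; the panel is 10 to 26 above it. x = direction of the push. 0.5 kg, 0.8 with its pots. Starts 70 to 150 short of home, battens on the runner tops (origin 130 above the bench), the front one past the rear notches.
- push_end (a point): Middle of the outer end face of the board's panel, mid-thickness, 140 behind the board's middle: push here, 2 to 6 N to slide it. At home both battens drop into the notches and the board sinks 10 (panel then 130 to 146 above the bench): the push dips for a moment, then rises sharply as the board is stopped. A finger still pressing may hold the end up until it draws back.
- bowl: Unglazed bowl standing on the board, rim radius 52, 55 high, origin at its foot. Loose.
- beaker: Unglazed straight beaker standing on the board, rim radius 34, 75 high, origin at its foot. Loose. The pots stand at least 80 clear of the board's outer end.
- glaze_jar: Loose jar with a lid, radius 42, 100 high, standing on the bench beside the rack. Origin at its foot.
- mug: Loose mug with a handle, radius 40, 90 high, on the bench beside the rack's outer end. Origin at its foot.
- brush: Loose brush lying on the bench beside the rack. Origin under its middle.
- banding_wheel: Metal potter's turntable, a disc of radius 90 on a foot, 88 high, on the bench beyond the rack's back end. Origin at its foot.
There are look-alikes about, which are no part of the job. What is shaped like the bowl but yellow is not meant. Of the things shaped like the beaker, the terracotta one is meant.

How it is judged:
By the outcome, as a careful person would: the job done as asked, in the order asked, and still so for the second after the job is handed in, with the robot touching nothing.
It also fails if it takes over 35 s, if anything falls off the work surface, if the arm or the gripper's body presses on something with over 40 N, if the wrist force passes 120 N, or if a joint passes its speed limit or range.

ROBOT

A 6-joint arm with a two-finger parallel gripper is mounted at the origin on the work surface. World frame = base frame: x ahead of the robot, y to its left, z up, the work surface at z = 0. Lengths are in m, angles in rad, forces in N, time in s.
With the tool pointing down it reaches from about 0.25 to 0.725 m from the base axis. Payload 4 kg.
Tool frame: the origin (TCP) lies midway between the tips of the shut fingers; the grasp point (between the pads) lies 19 mm behind it (grasp_offset is the distance from the TCP to the grasp point, in m); z points along the fingers, y is the line along which they close (so a half turn about z gives the same grasp; the last joint's range is limited). The gripper opens to 85 mm and grips with 20 to 120 N. Pads are 22 mm wide; open, the fingers measure 114 mm over their backs; the gripper's body (76 mm by 85 mm) begins 54 mm behind the grasp point. The pads swing forward as they close: fully open they stand 13 mm farther back than shut.
Start: joints at [1.204, 0.241, 0.005, 1.335, 0, 1.571], TCP at [0.179, 0.467, 0.231] pointing down, gripper open.
Joint ranges: [-2.72, 2.72], [-1.05, 1.87], [-1.09, 1.28], [-1.99, 2.15], [-1.42, 1.44], [-3.14, 3.14]. Speed limits (rad/s): [2.79, 2.79, 3.14, 3.14, 3.14, 3.14].

INTERFACE

Orientations are given as a rotation vector (axis times angle).
In Python, from bench import * gives the robot as it stands.
- The arm moves only by the shell command python3 -m crank 'ROWS'. ROWS is JSON, one flat list of numbers, 7 for each row, row after row: the shift along the world's x, y, z in units of 40 mm (1.0 is 40 mm), then the turn, a rotation vector about the world's x, y, z in degrees, then the closure in counts, from 0 (fully open) to 255 (shut). A call has 1 to 12 rows; each row shifts and turns the commanded pose from where the row before left it; what a row does not reach is not made up. A row lasts 1/10 s, in which the tool goes at most 50 mm and 8.59 degrees, less where a joint would pass 70% of its speed; a pose out of reach is approached as far as the arm can. A call is refused whole if a number of a shift passes 1 or a number of a turn 8.59, either way. A call with a gripper value outside its range is refused whole. The fingers move at their own pace and stop on an object; the grip force is fixed at half the most. Time passes only in rows, so rows that do not move let the fingers close. It gives the time, the measured TCP pose, the force, the opening and the grip force at its end, in the units of the state.
- get_obs(): the state, without advancing time (a new reading comes with each control period).
- snapshot(name): name is "side" or "top"; returns a dict with "image" (420x560x3 uint8, red, green, blue), "intrinsics" (3x3 intrinsics, pixels), "k1" (the pictures are not rectified: a ray, as slopes to the right and down, at radius r is drawn at 1 + k1 r^2 times it, then the intrinsics apply), "R" (3x3) and "t" (3): a world point X has camera coordinates R X + t. Camera axes: x right, y down, z forward; pixel columns grow to the right and rows downward; lengths in m; the calibration is good to about 2 mm. A picture is of the moment at which its call begins. There is no depth.
- sign_off(): hands the job in; it is judged then, once.
The state is a dict: "time": time; "joints": joint angles; "qd": joint speeds; "tau": joint torques, N m; "eef_pos": TCP position; "tool_rot": TCP orientation; "force": force on the tool from outside, world axes, zero at the start; "torque": the same for the moment, N m; "grip_width": finger opening in m; "gripper_force": force on a finger pad.
Only numpy, scipy, OpenCV 4.12 (cv2) and the standard library are available. Lean on these libraries where they do the work, as an engineer would, in place of code of your own. Each camera call takes 0.05 s, during which the arm holds its last target. There are 200 camera calls.

## Working session

There is one attempt and no reset: what is moved stays moved. The work goes in short steps, Python scripts to look and compute and a shell command to move; the robot and the scene stay as the last step left them, time stands still between calls to the robot, and variables do not carry over. Pictures are saved under pics/ and viewed, at most 10 in all, crops included, and the job is handed in when it is done.

```bash
mkdir -p pics; cat > h.py <<'E'
from bench import *
import numpy as np, cv2
def snap(n,f):
    s=snapshot(n); cv2.imwrite(f,s["image"][:,:,::-1]); np.savez(f[:-3]+"npz",**s); return s
def ray(s,u,v):
    K=np.array(s["intrinsics"]); d=np.array([float(s["k1"]),0,0,0,0])
    p=cv2.undistortPoints(np.array([[[u,v]]],float),K,d)[0,0]
    # k1 model same as OpenCV radial
    R=np.array(s["R"]); t=np.array(s["t"])
    return -R.T@t, R.T@np.array([p[0],p[1],1])
def onz(s,u,v,z):
    c,d=ray(s,u,v); return c+d*(z-c[2])/d[2]
def proj(s,X):
    K=np.array(s["intrinsics"]); d=np.array([float(s["k1"]),0,0,0,0])
    return cv2.projectPoints(np.array(X,float).reshape(-1,1,3),cv2.Rodrigues(np.array(s["R"]))[0],np.array(s["t"],float),K,d)[0][:,0]
def load(f): return dict(np.load(f))
E
python3 - <<'E'
from h import *
for n in("top","side"):
    s=snap(n,f"pics/{n}0.png"); print(n,-s["R"].T@s["t"],s["k1"])
o=get_obs();print({k:np.round(o[k],3) for k in o})
E
```

```text
top [0.36169716 0.06073526 1.28909395] 0.06301754825397092
side [ 0.23549205 -0.67518775  0.7831965 ] -0.07111504559148225
{'time': np.float64(0.1), 'joints': array([ 1.204,  0.241,  0.004,  1.335, -0.   ,  1.571]), 'qd': array([-0.001,  0.001,  0.002, -0.001,  0.001,  0.001]), 'tau': array([ 0.0000e+00, -3.7314e+01,  2.5301e+01,  1.1000e-02, -0.0000e+00,
       -0.0000e+00]), 'eef_pos': array([0.179, 0.466, 0.231]), 'tool_rot': array([-5.730e-01, -3.089e+00,  3.000e-03]), 'force': array([ 0.522, -0.734, -0.526]), 'torque': array([0.015, 0.09 , 0.011]), 'gripper_force': np.float64(0.0), 'grip_width': np.float64(0.085)}
```

View pics/top0.png

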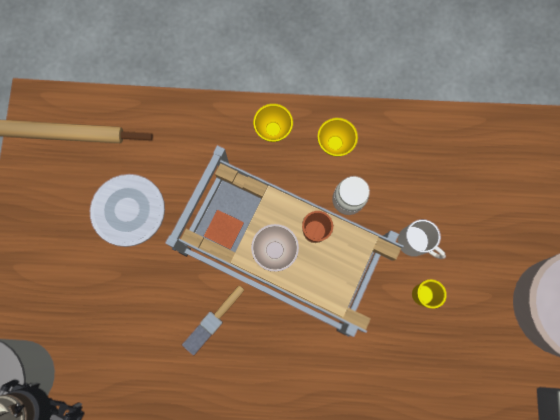

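View pics/side0.png

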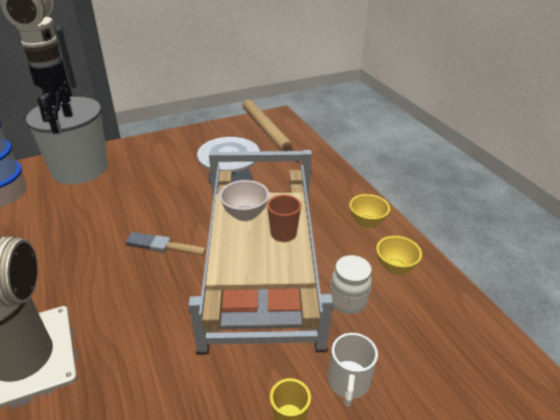

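The top view shows the board with corners at about (268,185), (378,247), (357,308) and (233,263). It carries the grey bowl (275,247) and the terracotta beaker (317,226). The back rail runs (220,152)-(173,243) and the open outer end is at (393,238)-(352,330). Look-alikes are the yellow bowls (273,122) and (338,137) and the yellow beaker (432,293). The mug is at (423,237) and the jar at (352,193). The side view agrees, with a bin beside the gripper at about (70,140).

```bash
python3 - <<'E'
from h import *
s=load("pics/top0.npz"); im=s["image"][135:345,160:460]
cv2.imwrite("pics/c1.png",cv2.resize(im,None,fx=2.6,fy=2.6,interpolation=cv2.INTER_CUBIC)[:,:,::-1])
P=lambda u,v,z:onz(s,u,v,z).round(3)
for n,u,v,z in[("postL",220,152,.18),("postR",173,243,.18),("b1",268,185,.156),("b2",378,247,.156),("b3",357,308,.156),("b4",233,263,.156),("leg1",393,238,.146),("leg2",352,330,.146),("mug",423,232,.09),("jar",353,187,.1)]:print(n,P(u,v,z))
E
```

```text
postL [0.717 0.196 0.18 ]
postR [0.5   0.285 0.18 ]
b1 [0.651 0.081 0.156]
b2 [ 0.519 -0.176  0.156]
b3 [ 0.381 -0.131  0.156]
b4 [0.465 0.15  0.156]
leg1 [ 0.543 -0.212  0.146]
leg2 [ 0.333 -0.123  0.146]
mug [ 0.571 -0.297  0.09 ]
jar [ 0.671 -0.126  0.1  ]
```

View pics/c1.png

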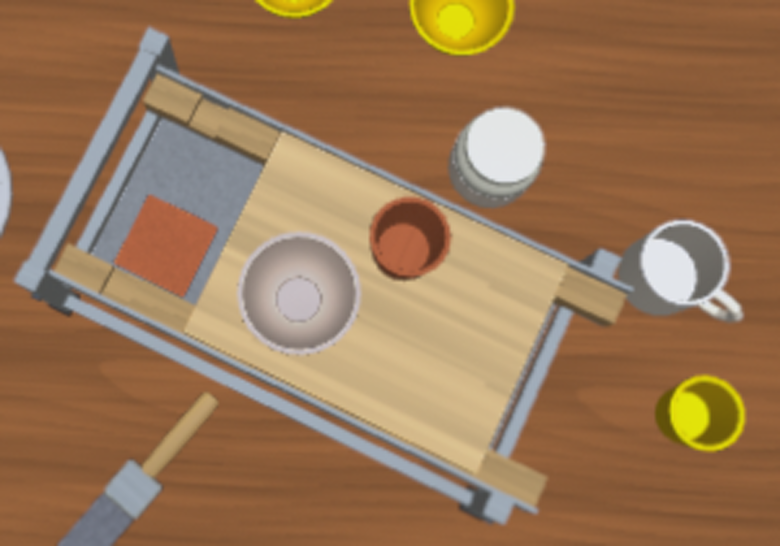

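Zoomed crop (scale 2.6, offset 160,135): the board's corners are (281,133), (568,268), (478,472) and (183,332). The runners' inner end corners are (606,323) and (547,478), and the post tops are (155,38) and (30,280). The choice holds: this is the one plywood board, with the grey bowl and terracotta beaker on it.

```bash
python3 - <<'E'
from h import *
s=load("pics/top0.npz")
C=lambda x,y,z:onz(s,x/2.6+160,y/2.6+135,z)
b=[C(281,133,.156),C(568,268,.156),C(478,472,.156),C(183,332,.156)]
for p in b:print(p.round(4))
L=np.linalg.norm
print("sides",[round(L(b[i]-b[(i+1)%4]),4) for i in range(4)])
bm=sum(b)/4; d=(b[0]+b[3]-b[1]-b[2])[:2]; yaw=np.degrees(np.arctan2(d[1],d[0])); print("board",bm,yaw)
r=[C(606,323,.13),C(547,478,.13)]; re=(r[0]+r[1])/2
print("runner end",r,L(r[0]-r[1]),re)
p=[C(155,38,.18),C(30,280,.18)]; pm=(p[0]+p[1])/2; print("posts",p,L(p[0]-p[1]),pm)
e=(pm-re)[:2]; print("len",L(e),"yaw",np.degrees(np.arctan2(e[1],e[0])))
# guides direction
for a,c in[((180,75),(590,262)),((75,305),(470,500))]:
    e1=(C(*a,.146)-C(*c,.146))[:2]; print("guide yaw",np.degrees(np.arctan2(e1[1],e1[0])))
yr=np.arctan2(e[1],e[0]); u=np.array([np.cos(yr),np.sin(yr)])
home=re[:2]+.31*u; print("home",home,"short", (home-bm[:2])@u, "lat",(bm[:2]-home)@np.array([-u[1],u[0]]))
print("push_end",bm[:2]-.14*u)
E
```

```text
[0.6479 0.0808 0.156 ]
[ 0.5397 -0.1772  0.156 ]
[ 0.3608 -0.1026  0.156 ]
[0.465 0.156 0.156]
sides [np.float64(0.2797), np.float64(0.1938), np.float64(0.2788), np.float64(0.1978)]
board [ 0.50334141 -0.0107408   0.156     ] 67.64273362139548
runner end [array([ 0.49638318, -0.21650642,  0.13      ]), array([ 0.35925676, -0.16588699,  0.13      ])] 0.14617107185819925 [ 0.42781997 -0.1911967   0.13      ]
posts [array([0.72287894, 0.19742349, 0.18      ]), array([0.50025482, 0.28811681, 0.18      ])] 0.24038879886208103 [0.61156688 0.24277015 0.18      ]
len 0.4712644213130324 yaw 67.05160278026675
guide yaw 67.8877886452113
guide yaw 67.24018704037233
home [0.54868957 0.09426878] short 0.1143800777624908 lat 0.0008157023181560313
push_end [ 0.44875514 -0.1396607 ]
```

```bash
python3 -m crank '[0,0,1,0,0,0,0, 0,0,1,0,0,0,0, 0,0,1,0,0,0,0, 0.37,-0.96,0,0,0,-8.3,0, 0.37,-0.96,0,0,0,-8.3,0, 0.37,-0.96,0,0,0,-8.3,0, 0.37,-0.96,0,0,0,-8.3,0, 0.37,-0.96,0,0,0,-8.3,0, 0.37,-0.96,0,0,0,-8.3,0, 0.37,-0.96,0,0,0,-8.3,0, 0.37,-0.96,0,0,0,-8.3,0, 0.37,-0.96,0,0,0,-8.3,0]'; cat >> h.py <<'E'
def st():
    from scipy.spatial.transform import Rotation as Ro
    o=get_obs(); M=Ro.from_rotvec(o["tool_rot"]).as_matrix()
    print("t",o["time"],"pos",np.round(o["eef_pos"],4),"F",np.round(o["force"],2),"ytool",np.degrees(np.arctan2(M[1,1],M[0,1])).round(2),"z",M[:,2].round(3),"j",np.round(o["joints"],2))
    return o
E
python3 -c "
from h import *
o=st();d=(np.array([.432,-.1815,.25])-o['eef_pos'])/.04;print(d)"
```

```text
time: 1.3
eef_pos: [0.3125, 0.1195, 0.3511]
tool_rot: [2.335, 2.101, -0.0]
force: [0.6, 1.2, 0.1]
grip_width: 0.0851
gripper_force: 0.0
t 1.3 pos [0.3125 0.1195 0.3511] F [0.6  1.17 0.15] ytool -6.03 z [-0. -0. -1.] j [ 0.37 -0.11 -0.07  1.61 -0.    2.04]
[ 2.98778313 -7.52510904 -2.52807954]
```

```bash
python3 -m crank '[0.37,-0.94,0,0,0,-2,0, 0.37,-0.94,0,0,0,-2,0, 0.37,-0.94,0,0,0,-2,0, 0.37,-0.94,0,0,0,-2,0, 0.37,-0.94,0,0,0,-2,0, 0.37,-0.94,0,0,0,-2,0, 0.37,-0.94,0,0,0,-2,0, 0.37,-0.94,0,0,0,-2.5,0, 0,0,-1,0,0,0,0, 0,0,-1,0,0,0,0, 0,0,-0.5,0,0,0,0, 0,0,0,0,0,0,0]'; python3 - <<'E'
from h import *
o=st()
a=snap("side","pics/s1.png")["image"][130:370,120:420]; b=snap("top","pics/t1.png")["image"][170:370,280:480]
A=cv2.resize(a,None,fx=1.5,fy=1.5); B=cv2.resize(b,(350,350))
c=np.zeros((360,800,3),np.uint8); c[:,:450]=A; c[:350,450:]=B
cv2.imwrite("pics/c2.png",c[:,:,::-1])
E
```

```text
time: 2.5
eef_pos: [0.4284, -0.1788, 0.2476]
tool_rot: [-2.602, -1.747, 0.007]
force: [0.2, -0.1, 0.8]
grip_width: 0.0854
gripper_force: 0.0
t 2.5 pos [ 0.4284 -0.1788  0.2476] F [ 0.17 -0.12  0.8 ] ytool -22.24 z [-0.008  0.003 -1.   ] j [-0.4   0.17 -0.04  1.37 -0.    1.56]
```

View pics/c2.png

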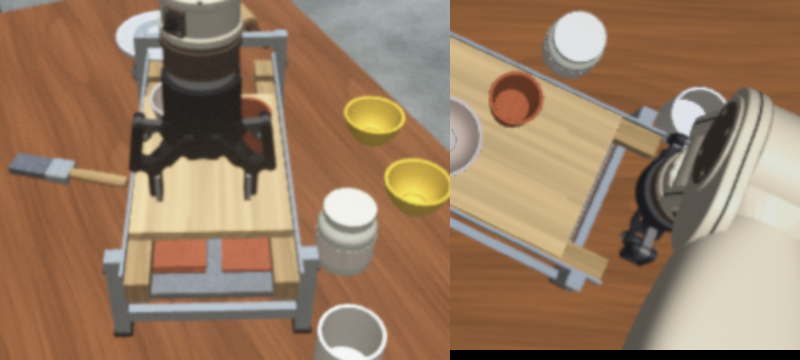

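The fingers (side crop 157,190 and 263,190) straddle the board's middle beyond its outer end, clear of the mug and jar. I'll lower to mid-panel height with a small lateral correction.

```bash
python3 -m crank '[0.1,-0.04,-0.8,0,0,0,0, 0,0,-0.8,0,0,0,0, 0,0,-0.8,0,0,0,0, 0,0,-0.72,0,0,0,0, 0,0,0,0,0,0,0, 0,0,0,0,0,0,0]'; python3 - <<'E'
from h import *
o=st()
im=snap("side","pics/s2.png")["image"][190:390,150:390]
cv2.imwrite("pics/c3.png",cv2.resize(im,None,fx=3,fy=3)[:,:,::-1])
E
```

```text
time: 3.2
eef_pos: [0.436, -0.1816, 0.1282]
tool_rot: [2.606, 1.751, 0.002]
force: [0.1, -0.5, 0.4]
grip_width: 0.0856
gripper_force: 0.0
t 3.2 pos [ 0.436  -0.1816  0.1282] F [ 0.11 -0.49  0.35] ytool -22.2 z [ 0.002 -0.001 -1.   ] j [-0.39  0.26 -0.25  1.06 -0.    1.56]
```

View pics/c3.png

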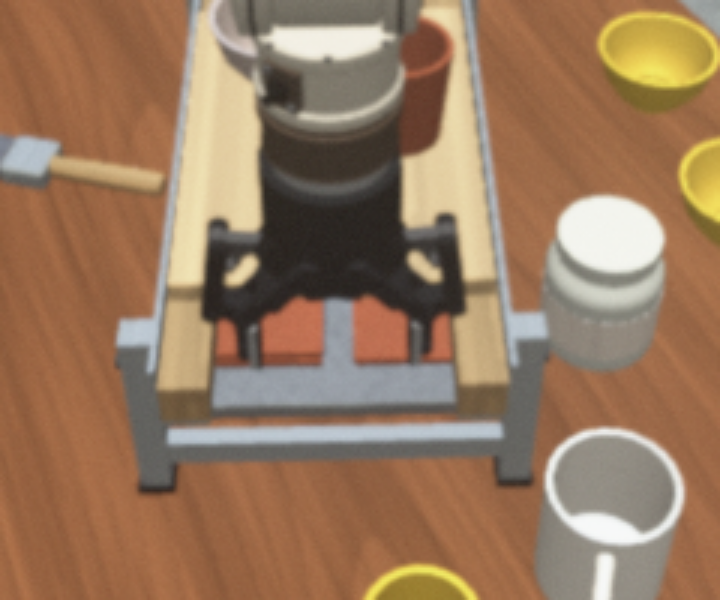

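The fingers hang between the runners, clear of the frame and behind the board end. Next is the approach.

```bash
python3 -m crank '[0.06,0.15,-0.1,0,0,0,0, 0.06,0.15,0,0,0,0,0, 0.06,0.15,0,0,0,0,0, 0.06,0.15,0,0,0,0,0, 0,0,0,0,0,0,0]'; for i in 1; do python3 -m crank '[0.04,0.1,0,0,0,0,0, 0.04,0.1,0,0,0,0,0, 0,0,0,0,0,0,0]'; done; python3 -c "
from h import *
st()"
```

```text
time: 3.75
eef_pos: [0.445, -0.1564, 0.1227]
tool_rot: [2.606, 1.754, 0.001]
force: [0.1, -1.2, 0.5]
grip_width: 0.0853
gripper_force: 0.0
time: 4.05
eef_pos: [0.4478, -0.149, 0.1225]
tool_rot: [-2.607, -1.752, 0.0]
force: [-0.3, 0.3, -0.8]
grip_width: 0.0857
gripper_force: 0.0
t 4.05 pos [ 0.4478 -0.149   0.1225] F [-0.29  0.27 -0.79] ytool -22.19 z [-0. -0. -1.] j [-0.32  0.27 -0.26  1.05 -0.    1.64]
```

```bash
python3 -m crank '[0.04,0.1,0,0,0,0,0, 0.04,0.1,0,0,0,0,0, 0.04,0.1,0,0,0,0,0]';python3 -m crank '[0.04,0.1,0,0,0,0,0, 0.04,0.1,0,0,0,0,0, 0.04,0.1,0,0,0,0,0]' ;python3 -m crank '[0.04,0.1,0,0,0,0,0, 0.04,0.1,0,0,0,0,0, 0.04,0.1,0,0,0,0,0]'; python3 -c "
from h import *
st()
im=snap('side','pics/s3.png')['image'][130:370,150:390]
cv2.imwrite('pics/c4.png',cv2.resize(im,None,fx=2.5,fy=2.5)[:,:,::-1])"
```

```text
time: 4.35
eef_pos: [0.4518, -0.1392, 0.1225]
tool_rot: [2.607, 1.748, -0.006]
force: [-2.3, -7.1, 1.8]
grip_width: 0.0854
gripper_force: 3.6
time: 4.65
eef_pos: [0.4565, -0.1273, 0.1225]
tool_rot: [2.607, 1.748, -0.006]
force: [-1.6, -7.1, -0.1]
grip_width: 0.0855
gripper_force: 3.6
time: 4.95
eef_pos: [0.4613, -0.1153, 0.1225]
tool_rot: [2.607, 1.748, -0.006]
force: [-2.8, -7.1, 0.9]
grip_width: 0.0857
gripper_force: 3.7
t 4.95 pos [ 0.4613 -0.1153  0.1225] F [-2.78 -7.12  0.9 ] ytool -22.33 z [-0.002 -0.005 -1.   ] j [-0.24  0.27 -0.25  1.05 -0.    1.72]
```

View pics/c4.png

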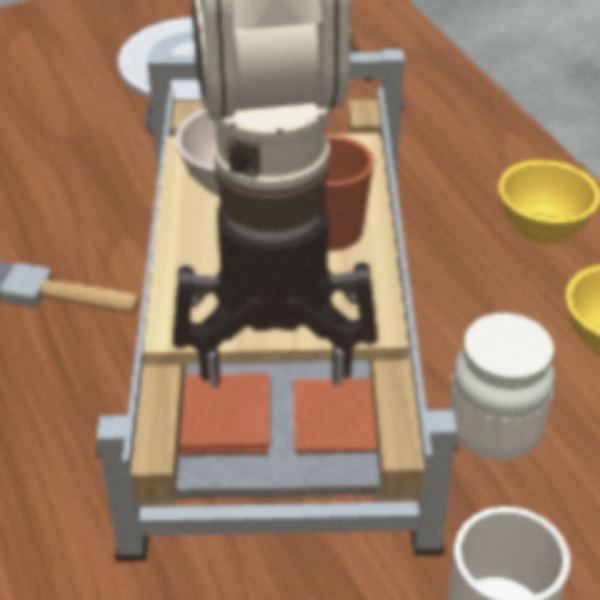

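The board is sliding square with both pots upright, at about 7.5 N. About 75 mm remain.

```bash
python3 -m crank '[0.04,0.1,0,0,0,0,0, 0.04,0.1,0,0,0,0,0, 0.04,0.1,0,0,0,0,0, 0.04,0.1,0,0,0,0,0, 0.04,0.1,0,0,0,0,0, 0.04,0.1,0,0,0,0,0]';python3 -m crank '[0.04,0.1,0,0,0,0,0, 0.04,0.1,0,0,0,0,0, 0.04,0.1,0,0,0,0,0, 0.04,0.1,0,0,0,0,0]' ; python3 -m crank '[0.04,0.1,0,0,0,0,0, 0.04,0.1,0,0,0,0,0]' ; python3 -c "
from h import *
st()"
```

```text
time: 5.6
eef_pos: [0.4708, -0.0914, 0.1225]
tool_rot: [2.607, 1.748, -0.007]
force: [-2.9, -6.9, 1.0]
grip_width: 0.0853
gripper_force: 3.8
time: 6.0
eef_pos: [0.4772, -0.0755, 0.1225]
tool_rot: [2.607, 1.747, -0.007]
force: [-3.0, -7.2, 1.6]
grip_width: 0.0855
gripper_force: 4.0
time: 6.2
eef_pos: [0.4805, -0.0677, 0.1225]
tool_rot: [2.607, 1.747, -0.007]
force: [-2.2, -7.2, 1.8]
grip_width: 0.0854
gripper_force: 4.1
t 6.2 pos [ 0.4805 -0.0677  0.1225] F [-2.23 -7.24  1.8 ] ytool -22.35 z [-0.002 -0.005 -1.   ] j [-0.14  0.29 -0.23  1.06 -0.01  1.82]
```

```bash
for k in 1; do python3 -m crank '[0.02,0.05,0,0,0,0,0, 0.02,0.05,0,0,0,0,0]';python3 -m crank '[0.02,0.05,0,0,0,0,0, 0.02,0.05,0,0,0,0,0]';python3 -m crank '[0.02,0.05,0,0,0,0,0]';python3 -m crank '[0.02,0.05,0,0,0,0,0]';python3 -m crank '[0.02,0.05,0,0,0,0,0]'; done | egrep 'time|pos|force'
```

```text
time: 6.4
eef_pos: [0.4821, -0.0637, 0.1225]
force: [-3.6, -8.5, 1.7]
gripper_force: 4.2
time: 6.6
eef_pos: [0.4837, -0.0598, 0.1225]
force: [-2.2, -8.7, 1.8]
gripper_force: 4.2
time: 6.7
eef_pos: [0.4845, -0.0578, 0.1225]
force: [-3.0, -9.0, 2.2]
gripper_force: 4.3
time: 6.8
eef_pos: [0.4853, -0.0559, 0.1225]
force: [-2.8, -9.0, 1.4]
gripper_force: 4.3
time: 6.9
eef_pos: [0.4861, -0.0539, 0.1225]
force: [-2.7, -7.7, 1.0]
gripper_force: 4.3
```

```bash
for k in 1; do python3 -m crank '[0.02,0.05,0,0,0,0,0]';python3 -m crank '[0.02,0.05,0,0,0,0,0]';python3 -m crank '[0.02,0.05,0,0,0,0,0]';  done | egrep 'time|pos|force'
```

```text
time: 7.0
eef_pos: [0.4869, -0.0519, 0.1225]
force: [-2.8, -8.6, 1.6]
gripper_force: 4.3
time: 7.1
eef_pos: [0.4878, -0.0497, 0.1224]
force: [-0.6, -3.1, -0.9]
gripper_force: 1.3
time: 7.2
eef_pos: [0.4886, -0.0469, 0.1223]
force: [-2.8, -5.4, 1.7]
gripper_force: 3.3
```

The force dipped, so the board is dropping. I'll continue in small steps until it is stopped.

```bash
for k in 1; do python3 -m crank '[0.01,0.025,0,0,0,0,0]';python3 -m crank '[0.01,0.025,0,0,0,0,0]';python3 -m crank '[0,0,0,0,0,0,0]';  done | egrep 'time|pos|force'; python3 -c "
from h import *
s=snap('side','pics/s4.png')
im=s['image'][100:340,190:350]
cv2.imwrite('pics/c5.png',cv2.resize(im,None,fx=2.5,fy=2.5)[:,:,::-1])"
```

```text
time: 7.3
eef_pos: [0.4889, -0.046, 0.1223]
force: [-3.0, -7.2, 1.1]
gripper_force: 4.1
time: 7.4
eef_pos: [0.4892, -0.0451, 0.1223]
force: [-2.2, -7.1, 0.9]
gripper_force: 3.6
time: 7.5
eef_pos: [0.4893, -0.045, 0.1223]
force: [-1.0, -6.0, 0.6]
gripper_force: 3.3
```

View pics/c5.png

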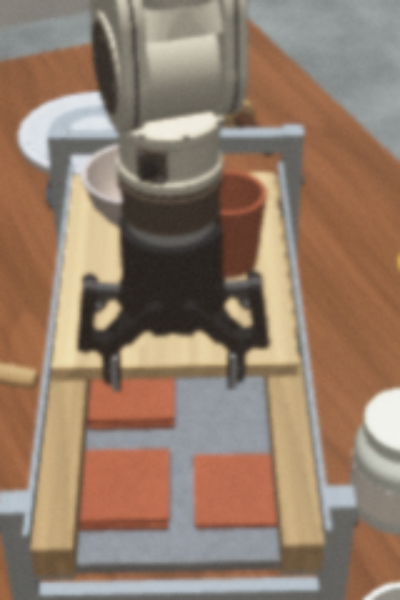

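The pots are standing and the board is near home, but it isn't clear yet whether the rear has dropped. A couple more small steps.

```bash
for k in 1; do python3 -m crank '[0.01,0.025,0,0,0,0,0]';python3 -m crank '[0.01,0.025,0,0,0,0,0]';python3 -m crank '[0.01,0.025,0,0,0,0,0]';  done | egrep 'time|pos|force'
```

```text
time: 7.65
eef_pos: [0.4895, -0.0443, 0.1223]
force: [-2.4, -6.9, 0.6]
gripper_force: 3.8
time: 7.75
eef_pos: [0.49, -0.0433, 0.1223]
force: [-2.5, -7.9, 0.6]
gripper_force: 3.8
time: 7.85
eef_pos: [0.4902, -0.0427, 0.1223]
force: [-3.1, -10.1, 2.1]
gripper_force: 5.3
```

```bash
for k in 1; do python3 -m crank '[0.01,0.025,0,0,0,0,0]';python3 -m crank '[0.01,0.025,0,0,0,0,0]';  done | egrep 'time|pos|force'
```

```text
time: 7.95
eef_pos: [0.4902, -0.0426, 0.1223]
force: [-4.9, -13.8, 3.2]
gripper_force: 7.0
time: 8.05
eef_pos: [0.4901, -0.0426, 0.1223]
force: [-6.0, -15.6, 3.6]
gripper_force: 8.5
```

The board is stopped: the force is rising and the fingers no longer advance. I'll draw back straight along the runners, then look.

```bash
python3 -m crank '[-0.03,-0.08,0,0,0,0,0, -0.05,-0.12,0,0,0,0,0, -0.1,-0.24,0,0,0,0,0, -0.2,-0.48,0,0,0,0,0, -0.3,-0.72,0,0,0,0,0, 0,0,0,0,0,0,0, 0,0,1,0,0,0,0, 0,0,1,0,0,0,0, -0.3,-0.72,1,0,0,0,0, -0.3,-0.72,1,0,0,0,0, -0.3,-0.72,1,0,0,0,0, 0,0,0,0,0,0,0]'; python3 - <<'E'
from h import *
st()
a=snap("side","pics/s5.png")["image"][130:370,140:380]; b=snap("top","pics/t5.png")["image"][135:345,160:400]
c=np.zeros((400,800,3),np.uint8); c[:]=0; c[:,:400]=cv2.resize(a,(400,400)); c[:350,400:]=cv2.resize(b,(400,350))
cv2.imwrite("pics/c6.png",c[:,:,::-1])
E
```

```text
time: 9.25
eef_pos: [0.4309, -0.1921, 0.3268]
tool_rot: [2.603, 1.741, 0.009]
force: [0.4, -0.1, 0.6]
grip_width: 0.0854
gripper_force: 0.0
t 9.25 pos [ 0.4309 -0.1921  0.3268] F [ 0.37 -0.13  0.64] ytool -22.44 z [ 0.01  -0.005 -1.   ] j [-0.42  0.15  0.14  1.55 -0.    1.54]
```

View pics/c6.png

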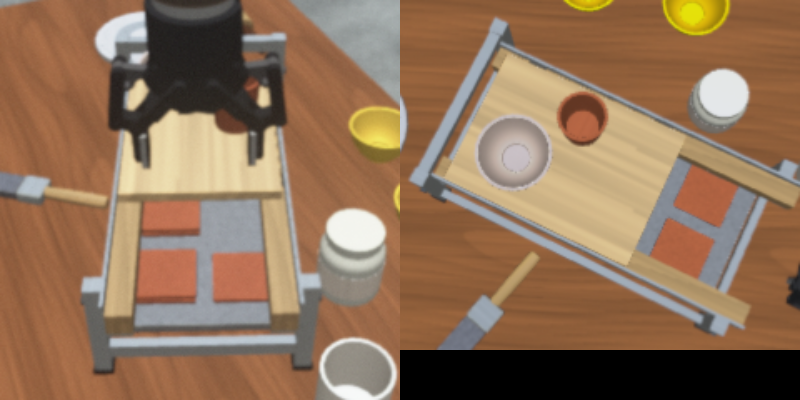

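Both pots are standing, and the board's end edge is at side crop (118-283,193) and top crop (686,137)-(630,263). I'll check height and flatness by intersecting the two views.

```bash
python3 - <<'E'
from h import *
s=load("pics/side0.npz"); s=load("pics/s5.npz"); t=load("pics/t5.npz")
T=lambda x,y:(160+x/1.6667-240,135+y/1.6667)
end=[(160+(686-400)/1.6667,135+137/1.6667),(160+(630-400)/1.6667,135+263/1.6667)]
fr=[(160+(503-400)/1.6667,135+53/1.6667),(160+(440-400)/1.6667,135+180/1.6667)]
for q in end:
  for z in(.146,.156): X=onz(t,*q,z); print(q,z,X.round(4),"side px",proj(s,X).round(1))
b=[onz(t,*q,.146) for q in end+fr]; print("board mid",(sum(b)/4).round(4),"sides",[np.linalg.norm(b[i]-b[j]).round(4) for i,j in((0,1),(0,2),(1,3),(2,3))])
cv2.imwrite("pics/c7.png",cv2.resize(s["image"][200:280,195:325],None,fx=6,fy=6,interpolation=cv2.INTER_CUBIC)[:,:,::-1])
E
```

```text
(331.5965680686386, 217.19835603287936) 0.146 [ 0.5842 -0.0706  0.146 ] side px [[307.6 244.1]]
(331.5965680686386, 217.19835603287936) 0.156 [ 0.5822 -0.0695  0.156 ] side px [[306.7 240.3]]
(297.99724005519886, 292.7968440631187) 0.146 [ 4.068e-01 -1.000e-04  1.460e-01] side px [[212.8 246.6]]
(297.99724005519886, 292.7968440631187) 0.156 [0.4064 0.0005 0.156 ] side px [[212.2 242.8]]
board mid [0.547  0.0973 0.146 ] sides [np.float64(0.1909), np.float64(0.285), np.float64(0.2842), np.float64(0.2003)]
```

View pics/c7.png

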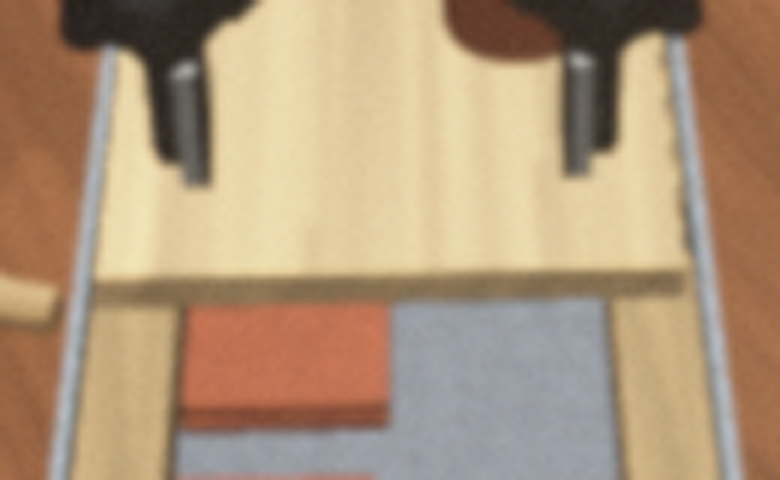

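The outer end's top edge is at side rows 246.3 (left) and 245.0 (right). That matches the seated height of 146 mm (246.6 and 244.1) rather than 156 mm (242.8 and 240.3). The end face sits on the runners with no gap, and the board's middle is within about 2 mm of home.

```bash
python3 -c "
from bench import *
print(sign_off())"
```

```text
the job is handed in; nothing more can be done
None
```

The board is pushed home into the notches and, as measured at its outer end, lies down on the runners; both pots are still standing, the arm is clear, and the job is handed in.

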